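Lock the pot mould with its spring clip

TASK

Lock the hasp on the front of the pot mould: push the locking pin fully home by its knob, then take the spring clip from its wooden stand and press it straight down over the groove near the pin's tip until its legs snap round the pin and its cross bar bears firmly on it (hold it there a moment with some 10 to 20 N), and let go so that it hangs there by itself. Feel your way: never press the clip on with 30 N or more, nor the gripper on the pin or mould with 40, and do not disturb the things lying around.

Things in the scene. Friction and masses are not known exactly. Their poses are not given: they have to be found in the camera images.
- mould: open square metal pot mould, 112 x 112 x 70 mm on a 132 mm foot plate, fixed. Origin: centre of its underside, z up. On its -x face a steel hasp carries a horizontal locking pin along mould y, 96 mm in front of the mould's centre. Lugs of the hasp: mould y -20 to -8 and 14 to 26 mm, up to 12.5 mm above the pin axis; nothing near is taller
- hasp (a point): on the mould at (-0.096, 0, 0.072): nominal pin axis at the hasp, axes as the mould. The hasp is bolted through slotted holes, so the REAL pin axis lies anywhere up to 7 mm above or below the nominal 72 mm above the bench (not reported: feel for it; it stays put under normal loads). Sideways it is true
- groove (a point): on the mould at (-0.096, 0.035, 0.072): nominal centre of the pin's groove once the pin is home (real height up to 7 mm off, see hasp); axes as the mould. Pin 20 mm thick; groove 14 mm in diameter, 14 mm long. The outer lug ends 9 mm from here towards -y, the pin's tip is 17 mm away towards +y. 50 mm free below
- lock_pin (a joint): how far the pin is pushed in along mould +y (m): 0 out, 0.050 home, where the knob's shoulder meets the lug (hard stop). About 4 N of friction, stays where left. The knob, a 30 mm disc 25 mm long, is the pin's -y end; its outer flat face lies 80 mm + (50 mm - joint value) from groove towards mould -y
- clip: loose hairpin spring clip, about 75 g, 90 mm high (z), 52 mm wide (x), standing in the stand, legs down. Origin: centre of the shank it sits on when seated. A steel cross bar 52 x 8 mm lies at z 7 to 15 mm; its underside is the stop that meets the shank's top. Clip y goes along the pin, either way round. Seated, it hangs on the shank with slight play
- clip_grip (a point): on the clip at z +42 mm: where to hold its plastic grip block, 18 mm (clip x) by 12 mm (y), which spans z +15 to +59 mm
- clip_bulge (a point): on the clip at z -10 mm: the throat. Two sprung round legs, 6 mm thick, reach down to z -31 mm; mouth 27 mm wide inside, narrowing to 9.6 mm here (z -9 to -12 mm), then 15 mm round the shank above. Pressing the bulge over the 14 mm groove takes 8 to 16 N; it then gives suddenly and the bar meets the shank some 10 mm farther on
- clip_leg_a (a joint): how far the clip's leg on its +x side is spread (rad): 0 shut, as at rest and again once snapped home; about 0.05 while the bulge passes over the shank
- clip_leg_b (a joint): the same for the leg on the clip's -x side
- stand: wooden block 89 x 44 x 50 mm, fixed, origin at the centre of its underside; an upright slot 45 mm (x) x 13 mm (y) holds the clip's legs; the clip's cross bar rests on its top (z = 0.050), so only cross bar and grip stand out
- tape_measure: tape measure lying beside the work, 36 x 86 x 64 mm, bystander, origin at its underside
- brush: flat brush 50 x 191 x 15 mm lying on the bench near the robot, bystander, origin at its underside
- spacer: small concrete spacer 22 x 30 x 30 mm, bystander, origin at its underside
- oil_bottle: plastic bottle 59 x 58 x 170 mm standing at the right, bystander, origin at its underside

How it is judged:
By the outcome, as a careful person would: the job done as asked, in the order asked, and still so for the second after the job is handed in, with the robot touching nothing.
It also fails if it takes over 61 s, if anything falls off the work surface, if the arm or the gripper's body presses on something with over 40 N, if the wrist force passes 120 N, or if a joint passes its speed limit or range.

ROBOT

A 6-joint arm with a two-finger parallel gripper is mounted at the origin on a cart in front of the work surface, level with it; the furniture and walls round the work are solid. World frame = base frame: x ahead of the robot, y to its left, z up, the work surface at z = 0. Lengths are in m, angles in rad, forces in N, time in s.
With the tool pointing down it reaches from about 0.275 to 0.825 m from the base axis. Payload 4.9 kg.
Tool frame: the origin (TCP) lies midway between the tips of the shut fingers; the grasp point (between the pads) lies 19 mm behind it; z points along the fingers, y is the line along which they close (so a half turn about z gives the same grasp; the last joint's range is limited). The gripper opens to 85 mm and grips with 20 to 120 N. Pads are 22 mm wide; open, the fingers measure 114 mm over their backs; the gripper's body (76 mm by 85 mm) begins 54 mm behind the grasp point. The pads swing forward as they close: fully open they stand 13 mm farther back than shut.
Start: joints at [-1.284, 0.326, -0.193, 1.052, 0, 1.437], TCP at [0.225, -0.502, 0.231] pointing down, gripper open.
Joint ranges: [-2.65, 2.65], [-0.97, 1.79], [-1.3, 1.35], [-1.93, 2.1], [-1.47, 1.37], [-3.14, 3.14]. Speed limits (rad/s): [2.57, 2.57, 3.14, 3.14, 3.14, 3.14].

INTERFACE

Orientations are given as [roll, pitch, yaw] about the fixed x, y, z axes, in that order (R = Rz(yaw) Ry(pitch) Rx(roll)).
In Python, from cell import robot, get_image, camera_model, workorder, recognise, mark_of gives the robot as it stands.
- The arm moves only by the shell command python3 -m jog 'ROWS' [OPENING] [FORCE]. ROWS is JSON, a list of rows, each an object of numbers: "x", "y", "z": the shift along the tool's x, y, z in m; "rx", "ry", "rz": the turn, a rotation vector about the tool's x, y, z in degrees. In form: [{"x": .., "y": .., "z": .., "rx": .., "ry": .., "rz": ..}, ...]. A call has 1 to 5 rows; each row shifts and turns the commanded pose from where the row before left it, along the tool's axes as they then stand; what a row does not reach is not made up. A row lasts 1/10 s, in which the tool goes at most 50 mm and 8.59 degrees, less where a joint would pass 70% of its speed; a pose out of reach is approached as far as the arm can. A call is refused whole if a number of a shift passes 0.05 or a number of a turn 8.59, either way. A call with a gripper value outside its range is refused whole. OPENING is the closure, from -1 (fully open) to 1 (shut), set as the call begins (- or left out, the last holds). The fingers move at their own pace and stop on an object; FORCE is the grip in N (left out, the last holds). Time passes only in rows, so rows that do not move let the fingers close. It gives the time, the measured TCP pose, the force, the opening and the grip force at its end, in the units of the state.
- robot.state(): the state, without advancing time (a new reading comes with each control period).
- get_image(name): name is "scene" or "top" or "wrist"; returns the picture (400x640x3 uint8, red, green, blue); there is no depth.
- camera_model(name): a dict with "fx", "fy", "cx", "cy" (pixels), "pose" (4x4, takes a point from camera to world coordinates); the wrist camera has in their place "T_tool_cam" (4x4, takes a point from camera to tool coordinates, whose origin is the TCP and whose axes are the flange's). Camera axes: x right, y down, z forward; pixel columns grow to the right and rows downward; lengths in m; the calibration is good to about 2 mm. A picture is of the moment at which its call begins: read the wrist's pose just before it. camera_model takes no time and is no camera call.
- workorder.job_done(): hands the job in; it is judged then, once.
Trained networks look in the newest picture that a camera, given by its name, has taken for a name from the list of things; names that differ only in an ending like _2 or _b are one class to them, and where a whole thing is asked for, a point or a joint stands for the part that bears it (a point fixed in the world has none). Each returns a list of dicts, best first, with "confidence" (0 to 1); they miss things now and then, are a little off and sometimes report something else, mostly with a low value. They report only what shows in the picture. A call takes as long as a camera call.
- recognise(camera, label): "rect" ([left, top, width, height] in pixels, round what is visible of it).
- mark_of(camera, label): "at" ([column, row] in pixels: a listed point, or the origin of a listed thing).
The state is a dict: "time": time; "q": joint angles; "joint_velocities": joint speeds; "joint_torque": joint torques, N m; "tool_pos": TCP position; "ee_rot": TCP orientation; "wrist_force": force on the tool from outside, world axes, zero at the start; "torque": the same for the moment, N m; "finger_gap": finger opening in m; "gripper_force": force on a finger pad.
Only numpy, scipy, OpenCV 4.12 (cv2) and the standard library are available. Lean on these libraries where they do the work, as an engineer would, in place of code of your own. Each camera call takes 0.05 s, during which the arm holds its last target. There are 200 camera calls.

## Working session

There is one attempt and no reset: what is moved stays moved. The work goes in short steps, Python scripts to look and compute and a shell command to move; the robot and the scene stay as the last step left them, time stands still between calls to the robot, and variables do not carry over. Pictures are saved under pics/ and viewed, at most 10 in all, crops included, and the job is handed in when it is done.

```bash
mkdir -p pics; cat > h.py <<'E'
import numpy as np, cv2
from cell import robot,get_image,camera_model,workorder,recognise,mark_of
from scipy.spatial.transform import Rotation as R
def shot(c,f=None):
    s=robot.state(); im=get_image(c)
    if f: cv2.imwrite('pics/'+f,im[:,:,::-1])
    return s
def campose(c,s):
    m=camera_model(c)
    if 'pose' in m: return m,np.array(m['pose'])
    T=np.eye(4);T[:3,:3]=R.from_euler('xyz',s['ee_rot']).as_matrix();T[:3,3]=s['tool_pos']
    return m,T@np.array(m['T_tool_cam'])
def ray(c,s,px):
    m,P=campose(c,s); d=P[:3,:3]@[(px[0]-m['cx'])/m['fx'],(px[1]-m['cy'])/m['fy'],1]
    return P[:3,3],d/np.linalg.norm(d)
def atz(c,s,px,z):
    o,d=ray(c,s,px); return o+d*(z-o[2])/d[2]
def tri(rays):
    A=sum(np.eye(3)-np.outer(d,d) for o,d in rays);b=sum((np.eye(3)-np.outer(d,d))@o for o,d in rays)
    return np.linalg.solve(A,b)
def proj(c,s,p):
    m,P=campose(c,s);q=P[:3,:3].T@(np.array(p)-P[:3,3]);return [m['fx']*q[0]/q[2]+m['cx'],m['fy']*q[1]/q[2]+m['cy']]
E
cat > a.py <<'E'
from h import *
S={c:shot(c,c+'0.png') for c in('scene','top','wrist')}
print(S['top'])
for c in S: print(c,np.round(campose(c,S[c])[1],3).tolist())
for l in ['mould','hasp','groove','lock_pin','clip','clip_grip','clip_bulge','stand','tape_measure','brush','spacer','oil_bottle']:
    r=[]
    for c in('scene','top'):
        try:
            m=mark_of(c,l)[:2]
            for k in m: print(l,c,np.round(k['at']),round(k['confidence'],2))
            if m:r.append(ray(c,S[c],m[0]['at']))
        except Exception as e: print(l,c,e)
    if len(r)==2: print('  ',np.round(tri(r),4))
E
python3 a.py; python3 -c "
import cv2,numpy as np
a=cv2.imread('pics/scene0.png');b=cv2.imread('pics/top0.png');print(a.shape);cv2.imwrite('pics/both.png',cv2.resize(np.vstack([a,b]),(480,600)))"
```

```text
{'time': 0.05, 'q': array([-1.28419767e+00,  3.26925679e-01, -1.93577929e-01,  1.05199927e+00,
        8.99446574e-06,  1.43660430e+00]), 'joint_velocities': array([ 8.06478310e-04, -1.04121627e-03,  2.76667303e-03, -3.24611495e-04,
       -1.71911627e-03,  1.68544554e-06]), 'joint_torque': array([ 5.30963116e-04, -4.44635439e+01,  2.63325083e+01,  8.01789196e-03,
       -9.71875892e-06,  5.34163050e-06]), 'tool_pos': array([ 0.22451783, -0.501456  ,  0.23051401]), 'ee_rot': array([-3.13990265e+00, -2.37231964e-04,  4.20790473e-01]), 'wrist_force': array([-0.02246521,  0.37332902,  0.11283853]), 'torque': array([ 0.02352898,  0.00393425, -0.0205447 ]), 'gripper_force': 0.0, 'finger_gap': 0.08564403625683441}
scene [[0.46, -0.591, 0.663, -0.302], [-0.888, -0.293, 0.355, -0.584], [-0.016, -0.752, -0.659, 0.907], [0.0, 0.0, 0.0, 1.0]]
top [[-0.021, -0.986, 0.168, 0.35], [-1.0, 0.02, -0.01, -0.113], [0.006, -0.168, -0.986, 1.247], [0.0, 0.0, 0.0, 1.0]]
wrist [[0.408, -0.867, -0.286, 0.298], [-0.913, -0.387, -0.127, -0.469], [-0.001, 0.313, -0.95, 0.373], [0.0, 0.0, 0.0, 1.0]]
mould scene
[... 631 characters left out ...]
scene [338. 216.] 0.43
clip_grip top [232. 216.] 0.56
clip_grip top [361. 210.] 0.49
   [0.5048 0.1021 0.0755]
clip_bulge scene [340. 235.] 0.48
clip_bulge top [356. 215.] 0.59
   [ 0.4919 -0.2128  0.0258]
stand scene [342. 244.] 0.92
stand scene [340. 235.] 0.33
stand top [361. 214.] 0.58
stand top [338. 253.] 0.46
   [ 4.932e-01 -2.238e-01  2.000e-04]
tape_measure scene [332. 197.] 0.69
tape_measure top [326. 164.] 0.89
   [ 0.6391 -0.1273  0.0012]
brush scene [241. 242.] 0.61
brush scene [341. 244.] 0.3
brush top [278. 252.] 0.73
   [ 0.3951  0.0081 -0.0076]
spacer scene [295. 263.] 0.66
spacer top [338. 251.] 0.58
   [ 0.39   -0.154   0.0023]
oil_bottle top [438. 150.] 0.86
(400, 640, 3)
```

```bash
python3 -c "
import cv2,numpy as np
a=cv2.imread('pics/scene0.png')[140:300,150:400];b=cv2.imread('pics/top0.png')[120:280,160:480]
cv2.imwrite('pics/c.png',np.vstack([cv2.resize(a,(562,300))[:, :],cv2.resize(b[:, :300],(562,300))]))"
```

```text
(no output)
```

View pics/c.png

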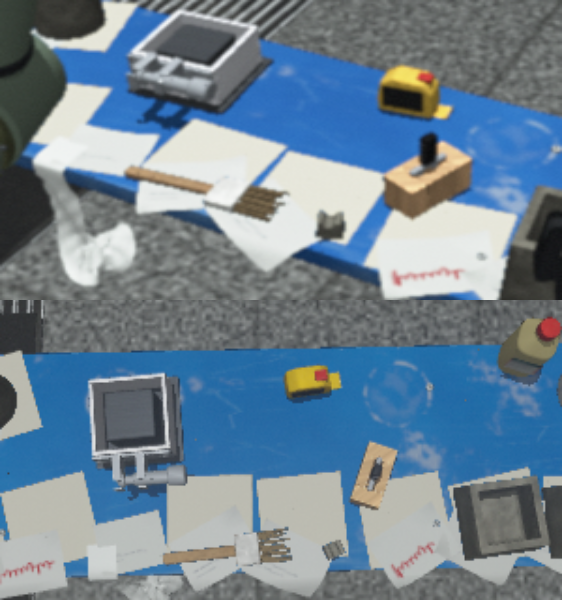

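The crop shows the mould at upper left, its knob facing right (world -y), and the stand rotated with the clip upright in it. Next I move over the stand for a close wrist view.

```bash
R='{"x":0.041,"y":-0.016}'; python3 -m jog '[{"x":0.041,"y":-0.016},{"x":0.041,"y":-0.016},{"x":0.041,"y":-0.016},{"x":0.041,"y":-0.016}]'; python3 -m jog '[{"x":0.041,"y":-0.016},{"x":0.041,"y":-0.016},{"x":0.041,"y":-0.016},{"x":0.041,"y":-0.016},{}]'
cat > b.py <<'E'
from h import *
import sys
s=shot('wrist',sys.argv[1])
print(s['tool_pos'],s['ee_rot'],s['time'])
for a in sys.argv[2:]:
    l,z=a.split(':')
    for f in (mark_of,recognise):
      for k in f('wrist',l)[:2]:
        p=k.get('at',k.get('rect')); print(l,np.round(p),round(k['confidence'],2),np.round(atz('wrist',s,p,float(z)),4) if 'at' in k else '')
E
python3 b.py w1.png clip:0.043 clip_grip:0.085 stand:0.0 clip_bulge:0.033
```

```text
[ 0.22469924 -0.50202614  0.23129346] [-3.14159232e+00 -3.82987081e-05  4.20782671e-01] 1.25invalid input
invalid input
```

View pics/w1.png

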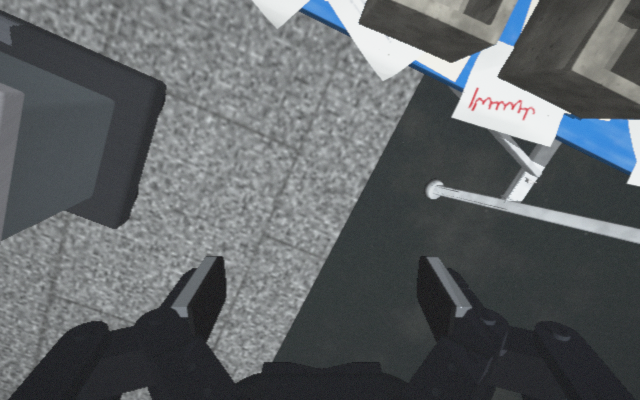

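The move was refused, so the picture shows only floor from the start pose.

```bash
python3 -m jog '[{"x": 0.041, "y": -0.016, "z": 0, "rx": 0, "ry": 0, "rz": 0}, {"x": 0.041, "y": -0.016, "z": 0, "rx": 0, "ry": 0, "rz": 0}]'; python3 -m jog '[{"x":0.041,"y":-0.016},{"x":0.041,"y":-0.016}]' -1 60
```

```text
time: 1.9
tool_pos: [0.2865, -0.4393, 0.2311]
ee_rot: [3.141, -0.0, 0.418]
wrist_force: [0.7, -0.3, 0.6]
finger_gap: 0.0856
gripper_force: 0.0invalid input
```

```bash
python3 -m jog '[{"x":0.041,"y":-0.016,"z":0,"rx":0,"ry":0,"rz":0},{"x":0.041,"y":-0.016,"z":0,"rx":0,"ry":0,"rz":0},{"x":0.041,"y":-0.016,"z":0,"rx":0,"ry":0,"rz":0},{"x":0.041,"y":-0.016,"z":0,"rx":0,"ry":0,"rz":0},{"x":0.041,"y":-0.016,"z":0,"rx":0,"ry":0,"rz":0}]'; python3 -m jog '[{"x":0.041,"y":-0.016,"z":0,"rx":0,"ry":0,"rz":0},{"x":0,"y":0,"z":0,"rx":0,"ry":0,"rz":0},{"x":0,"y":0,"z":0,"rx":0,"ry":0,"rz":0}]'
python3 b.py w1b.png clip:0.043 clip_grip:0.085 stand:0.0
```

```text
time: 2.4
tool_pos: [0.442, -0.2812, 0.2315]
ee_rot: [3.141, -0.0, 0.421]
wrist_force: [0.9, -0.6, 0.4]
finger_gap: 0.0856
gripper_force: 0.0
time: 2.7
tool_pos: [0.4722, -0.2505, 0.2312]
ee_rot: [3.142, 0.0, 0.423]
wrist_force: [-0.9, -0.2, -0.3]
finger_gap: 0.0859
gripper_force: 0.0
[ 0.47219612 -0.25045266  0.23119188] [3.14150419e+00 4.98816959e-04 4.23276687e-01] 2.7
clip [302. 137.] 0.79 [ 0.4918 -0.2211  0.043 ]
clip_grip [292. 141.] 0.67 [ 0.4918 -0.2145  0.085 ]
clip_grip [278. 113.  41.  46.] 0.85 
stand [302. 125.] 0.75 [ 0.4969 -0.216   0.    ]
stand [294. 140.] 0.16 [ 0.4779 -0.2151  0.    ]
stand [254.  84.  90.  98.] 0.58
```

View pics/w1b.png

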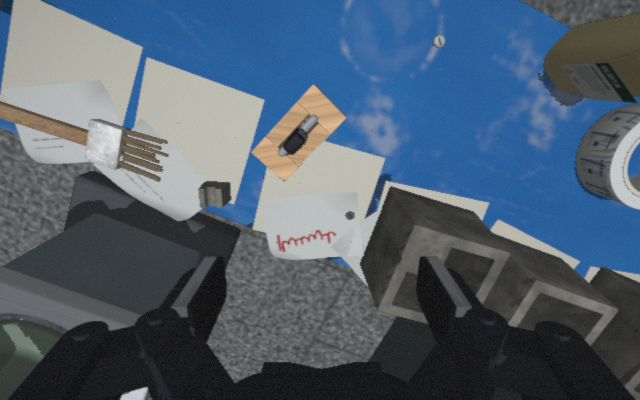

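The wrist picture shows the stand with top corners (317,84), (346,118), (285,181), (253,151), and the clip lying along its long axis with its grip at (292,141). Next I move over the mould.

```bash
python3 -m jog '[{"x":0,"y":0,"z":0,"rx":0,"ry":0,"rz":8},{"x":0,"y":0,"z":0,"rx":0,"ry":0,"rz":8},{"x":0,"y":0,"z":0,"rx":0,"ry":0,"rz":8}]' 1 60; python3 -m jog '[{"x":-0.01,"y":-0.045,"z":0,"rx":0,"ry":0,"rz":0},{"x":-0.01,"y":-0.045,"z":0,"rx":0,"ry":0,"rz":0},{"x":-0.01,"y":-0.045,"z":0,"rx":0,"ry":0,"rz":0},{"x":-0.01,"y":-0.045,"z":0,"rx":0,"ry":0,"rz":0},{"x":-0.01,"y":-0.045,"z":0,"rx":0,"ry":0,"rz":0}]'; python3 -m jog '[{"x":0,"y":-0.045,"z":0,"rx":0,"ry":0,"rz":0},{"x":0,"y":-0.045,"z":0,"rx":0,"ry":0,"rz":0},{"x":0,"y":0,"z":0,"rx":0,"ry":0,"rz":0},{"x":0,"y":0,"z":0,"rx":0,"ry":0,"rz":0}]'
python3 b.py w2.png mould:0.0 hasp:0.072 groove:0.072
python3 - <<'E'
from h import *
s={'tool_pos':[.4722,-.2505,.2312],'ee_rot':[3.1415,0,.4233]}
print([np.round(atz('wrist',s,p,.05),4).tolist() for p in [(317,84),(346,118),(285,181),(253,151)]])
E
```

```text
time: 3.35
tool_pos: [0.4714, -0.2518, 0.2313]
ee_rot: [3.142, 0.0, -0.005]
wrist_force: [0.1, 0.0, -0.7]
finger_gap: 0.0438
gripper_force: 0.0
time: 3.85
tool_pos: [0.4207, -0.0253, 0.2315]
ee_rot: [-3.142, -0.001, -0.0]
wrist_force: [1.2, 0.7, -0.5]
finger_gap: -0.0004
gripper_force: 0.0
time: 4.25
tool_pos: [0.4211, 0.0641, 0.2314]
ee_rot: [3.141, -0.0, 0.004]
wrist_force: [0.2, -0.6, 0.1]
finger_gap: 0.0005
gripper_force: 0.0
[0.42108359 0.06410581 0.23140434] [ 3.14109924e+00 -2.99418681e-04  4.05940253e-03] 4.25
mould [164.   0. 168. 115.] 0.57 
hasp [249.  97.] 0.69 [0.49   0.1269 0.072 ]
hasp [163.   0. 168. 113.] 0.85 
groove [205.  94.] 0.67 [0.4925 0.165  0.072 ]
groove [162.   1. 170. 112.] 0.85 
[[0.5437, -0.2148, 0.05], [0.5269, -0.2525, 0.05], [0.4452, -0.2231, 0.05], [0.4607, -0.1828, 0.05]]
```

View pics/w2.png

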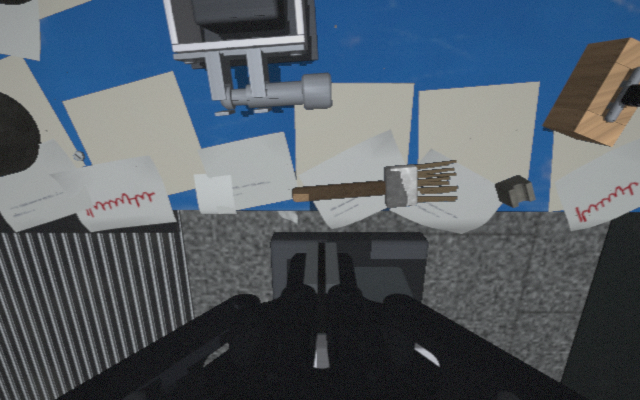

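The image shows the pin from its tip near (226,100) to the knob's outer face at (331,90), and the mould's front rim edge from (172,50) to (307,40). The brush lies in front of the mould.

```bash
python3 - <<'E'
from h import *
s={'tool_pos':[.42108,.0641,.2314],'ee_rot':[3.1411,-.0003,.00406]}
for n,p,z in [('tip',(226,100),.072),('knob',(331,90),.072),('knobtop',(316,78),.072),('knobbot',(317,107),.072),('rimL',(172,50),.07),('rimR',(307,40),.07),('lug1',(219,97),.084),('lug2',(261,93),.084),('brush handle L',(294,195),.015),('brush metal',(398,170),.015)]:
    print(n,np.round(atz('wrist',s,p,z),4))
im=cv2.imread('pics/w2.png')[0:130,140:350]
cv2.imwrite('pics/w2c.png',cv2.resize(im,None,fx=3.8,fy=3.8,interpolation=cv2.INTER_CUBIC))
E
```

```text
tip [0.4874 0.147  0.072 ]
knob [0.4961 0.0552 0.072 ]
knobtop [0.5059 0.0682 0.072 ]
knobbot [0.4817 0.0674 0.072 ]
rimL [0.5278 0.1895 0.07  ]
rimR [0.5359 0.0757 0.07  ]
lug1 [0.4904 0.1493 0.084 ]
lug2 [0.4937 0.114  0.084 ]
brush handle L [0.3809 0.0942 0.015 ]
brush metal [ 0.4105 -0.022   0.015 ]
```

View pics/w2c.png

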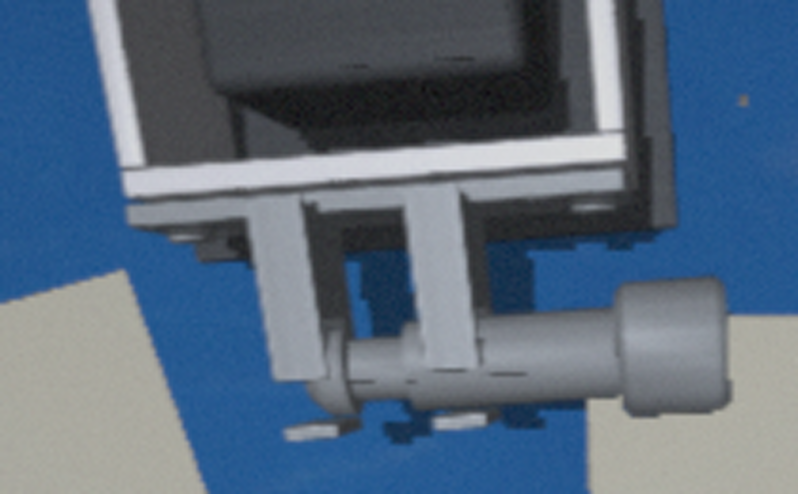

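The crop shows the groove between the lugs and the tip flush with the outer lug, so the pin is already partly in, about 20 mm. Fit results, all consistent:
- Mould yaw 4.1°
- Hasp (0.492, 0.130)
- Groove (0.4895, 0.165)

Next I align and descend outside the knob with the fingers closed.

```bash
python3 -m jog '[{"x":0,"y":0,"z":0,"rx":0,"ry":0,"rz":-3.85},{"x":0.038,"y":0.033,"z":0,"rx":0,"ry":0,"rz":0},{"x":0.038,"y":0.033,"z":0,"rx":0,"ry":0,"rz":0},{"x":0,"y":0,"z":0.04,"rx":0,"ry":0,"rz":0},{"x":0,"y":0,"z":0.04,"rx":0,"ry":0,"rz":0}]'; python3 -m jog '[{"x":0,"y":0,"z":0.04,"rx":0,"ry":0,"rz":0},{"x":0,"y":0,"z":0.04,"rx":0,"ry":0,"rz":0},{"x":0,"y":0,"z":0.013,"rx":0,"ry":0,"rz":0},{"x":0,"y":0,"z":0,"rx":0,"ry":0,"rz":0},{"x":0,"y":0,"z":0,"rx":0,"ry":0,"rz":0}]'; python3 -m jog '[{"x":0,"y":-0.01,"z":0,"rx":0,"ry":0,"rz":0},{"x":0,"y":-0.01,"z":0,"rx":0,"ry":0,"rz":0},{"x":0,"y":0,"z":0,"rx":0,"ry":0,"rz":0}]';
```

```text
time: 5.1
tool_pos: [0.5037, 0.0014, 0.1511]
ee_rot: [3.141, -0.004, 0.066]
wrist_force: [0.0, 1.0, -0.6]
finger_gap: -0.0002
gripper_force: 0.0
time: 5.6
tool_pos: [0.5014, 0.0029, 0.0586]
ee_rot: [3.142, -0.0, 0.068]
wrist_force: [-0.5, 0.6, 0.3]
finger_gap: 0.0
gripper_force: 0.0
time: 5.9
tool_pos: [0.5001, 0.0249, 0.0592]
ee_rot: [-3.141, -0.002, 0.071]
wrist_force: [0.6, 0.1, -1.2]
finger_gap: -0.0003
gripper_force: 0.0
```

```bash
python3 -m jog '[{"x":0,"y":-0.008,"z":0,"rx":0,"ry":0,"rz":0},{"x":0,"y":-0.006,"z":0,"rx":0,"ry":0,"rz":0},{"x":0,"y":-0.006,"z":0,"rx":0,"ry":0,"rz":0},{"x":0,"y":-0.006,"z":0,"rx":0,"ry":0,"rz":0}]';  python3 -m jog '[{"x":0,"y":-0.004,"z":0,"rx":0,"ry":0,"rz":0},{"x":0,"y":-0.003,"z":0,"rx":0,"ry":0,"rz":0},{"x":0,"y":-0.003,"z":0,"rx":0,"ry":0,"rz":0}]';python3 -m jog '[{"x":0,"y":-0.003,"z":0,"rx":0,"ry":0,"rz":0},{"x":0,"y":-0.002,"z":0,"rx":0,"ry":0,"rz":0}]'
```

```text
time: 6.3
tool_pos: [0.4979, 0.0489, 0.0584]
ee_rot: [3.139, 0.0, 0.069]
wrist_force: [0.1, -4.2, 2.2]
finger_gap: 0.0
gripper_force: 2.2
time: 6.6
tool_pos: [0.4972, 0.0593, 0.0583]
ee_rot: [3.141, -0.0, 0.069]
wrist_force: [-0.4, -3.5, 2.1]
finger_gap: 0.0001
gripper_force: 2.1
time: 6.8
tool_pos: [0.4968, 0.0644, 0.0583]
ee_rot: [3.141, 0.0, 0.069]
wrist_force: [0.3, -4.8, 2.6]
finger_gap: 0.0001
gripper_force: 2.1
```

Steady 4–5 N of friction, so the pin is sliding. I continue gently to the stop.

```bash
for i in 1; do python3 -m jog '[{"x":0,"y":-0.002,"z":0,"rx":0,"ry":0,"rz":0},{"x":0,"y":-0.001,"z":0,"rx":0,"ry":0,"rz":0},{"x":0,"y":-0.001,"z":0,"rx":0,"ry":0,"rz":0}]'; python3 -m jog '[{"x":0,"y":-0.001,"z":0,"rx":0,"ry":0,"rz":0},{"x":0,"y":-0.001,"z":0,"rx":0,"ry":0,"rz":0}]'; done
```

```text
time: 7.1
tool_pos: [0.4966, 0.0684, 0.0583]
ee_rot: [3.142, -0.0, 0.069]
wrist_force: [-0.6, -4.3, 2.6]
finger_gap: -0.0001
gripper_force: 2.0
time: 7.3
tool_pos: [0.4964, 0.0704, 0.0583]
ee_rot: [-3.142, -0.0, 0.069]
wrist_force: [-0.1, -4.1, 1.5]
finger_gap: -0.0002
gripper_force: 2.0
```

```bash
python3 -m jog '[{"x":0,"y":-0.001,"z":0,"rx":0,"ry":0,"rz":0},{"x":0,"y":-0.001,"z":0,"rx":0,"ry":0,"rz":0}]'; python3 -m jog '[{"x":0,"y":-0.001,"z":0,"rx":0,"ry":0,"rz":0},{"x":0,"y":-0.001,"z":0,"rx":0,"ry":0,"rz":0}]'
```

```text
time: 7.5
tool_pos: [0.4962, 0.0724, 0.0583]
ee_rot: [3.142, 0.0, 0.069]
wrist_force: [0.3, -3.6, 2.4]
finger_gap: -0.0002
gripper_force: 2.0
time: 7.7
tool_pos: [0.4962, 0.0731, 0.0583]
ee_rot: [3.138, 0.0, 0.069]
wrist_force: [0.5, -9.9, 2.7]
finger_gap: -0.0004
gripper_force: 5.0
```

```bash
python3 -m jog '[{"x":0,"y":-0.001,"z":0,"rx":0,"ry":0,"rz":0},{"x":0,"y":0,"z":0,"rx":0,"ry":0,"rz":0}]'
```

```text
time: 7.9
tool_pos: [0.4962, 0.0731, 0.0584]
ee_rot: [3.136, 0.0, 0.068]
wrist_force: [-0.4, -10.5, 1.9]
finger_gap: -0.0003
gripper_force: 5.6
```

```bash
python3 -m jog '[{"x":0,"y":-0.001,"z":0,"rx":0,"ry":0,"rz":0},{"x":0,"y":0,"z":0,"rx":0,"ry":0,"rz":0}]'; python3 -m jog '[{"x":0,"y":0.008,"z":0,"rx":0,"ry":0,"rz":0},{"x":0,"y":0,"z":-0.03,"rx":0,"ry":0,"rz":0},{"x":0,"y":0,"z":-0.03,"rx":0,"ry":0,"rz":0},{"x":0,"y":0,"z":0,"rx":0,"ry":0,"rz":0}]'; python3 -m jog '[{"x":0,"y":-0.025,"z":0,"rx":0,"ry":0,"rz":0},{"x":0,"y":0,"z":0.01,"rx":0,"ry":0,"rz":0},{"x":0,"y":0,"z":0.01,"rx":0,"ry":0,"rz":0},{"x":0,"y":0,"z":0,"rx":0,"ry":0,"rz":0}]'
```

```text
time: 8.1
tool_pos: [0.4962, 0.0731, 0.0584]
ee_rot: [3.134, 0.0, 0.067]
wrist_force: [-1.1, -13.2, 3.2]
finger_gap: -0.0
gripper_force: 7.1
time: 8.5
tool_pos: [0.4992, 0.0694, 0.1215]
ee_rot: [-3.139, -0.006, 0.07]
wrist_force: [1.0, 0.2, 0.0]
finger_gap: 0.0002
gripper_force: 0.0
time: 8.9
tool_pos: [0.493, 0.0932, 0.096]
ee_rot: [-3.141, 0.004, 0.069]
wrist_force: [-0.7, 0.1, 0.4]
finger_gap: 0.0
gripper_force: 0.0
```

```bash
python3 -m jog '[{"x":0,"y":0,"z":0.003,"rx":0,"ry":0,"rz":0},{"x":0,"y":0,"z":0,"rx":0,"ry":0,"rz":0}]'; python3 -m jog '[{"x":0,"y":0,"z":0.002,"rx":0,"ry":0,"rz":0},{"x":0,"y":0,"z":0,"rx":0,"ry":0,"rz":0}]'
```

```text
time: 9.1
tool_pos: [0.4946, 0.093, 0.0947]
ee_rot: [-3.141, 0.001, 0.069]
wrist_force: [0.1, -0.2, 0.3]
finger_gap: 0.0
gripper_force: 0.0
time: 9.3
tool_pos: [0.4949, 0.0931, 0.0932]
ee_rot: [-3.142, -0.0, 0.069]
wrist_force: [-0.1, 0.5, -0.4]
finger_gap: -0.0
gripper_force: 0.0
```

```bash
python3 -m jog '[{"x":0,"y":0,"z":0.002,"rx":0,"ry":0,"rz":0},{"x":0,"y":0,"z":0,"rx":0,"ry":0,"rz":0}]';python3 -m jog '[{"x":0,"y":0,"z":0.002,"rx":0,"ry":0,"rz":0},{"x":0,"y":0,"z":0,"rx":0,"ry":0,"rz":0}]'; python3 -m jog '[{"x":0,"y":0,"z":0.002,"rx":0,"ry":0,"rz":0},{"x":0,"y":0,"z":0,"rx":0,"ry":0,"rz":0}]'
```

```text
time: 9.5
tool_pos: [0.4948, 0.0932, 0.0912]
ee_rot: [-3.142, 0.0, 0.069]
wrist_force: [-0.6, -0.9, 0.1]
finger_gap: -0.0001
gripper_force: 0.0
time: 9.7
tool_pos: [0.4947, 0.0933, 0.0891]
ee_rot: [-3.142, 0.0, 0.069]
wrist_force: [-0.1, -0.3, -1.0]
finger_gap: -0.0004
gripper_force: 0.0
time: 9.9
tool_pos: [0.4947, 0.0933, 0.0871]
ee_rot: [-3.142, 0.0, 0.069]
wrist_force: [-0.5, -0.1, -0.3]
finger_gap: 0.0002
gripper_force: 0.0
```

```bash
python3 -m jog '[{"x":0,"y":0,"z":0.002,"rx":0,"ry":0,"rz":0},{"x":0,"y":0,"z":0,"rx":0,"ry":0,"rz":0}]';python3 -m jog '[{"x":0,"y":0,"z":0.002,"rx":0,"ry":0,"rz":0},{"x":0,"y":0,"z":0,"rx":0,"ry":0,"rz":0}]'
```

```text
time: 10.1
tool_pos: [0.4947, 0.0933, 0.0851]
ee_rot: [-3.142, 0.0, 0.069]
wrist_force: [-0.3, -0.2, 0.4]
finger_gap: 0.0002
gripper_force: 0.0
time: 10.3
tool_pos: [0.495, 0.0933, 0.084]
ee_rot: [3.142, -0.001, 0.069]
wrist_force: [-1.8, 0.1, 6.4]
finger_gap: 0.0002
gripper_force: 3.3
```

Contact came at z = 0.0842, so the pin axis is at about 0.069 and the pin is home. Now I go to the clip.

```bash
python3 -m jog '[{"x":0,"y":0,"z":-0.04,"rx":0,"ry":0,"rz":0},{"x":0,"y":0,"z":-0.04,"rx":0,"ry":0,"rz":0},{"x":0,"y":0,"z":-0.03,"rx":0,"ry":0,"rz":0},{"x":-0.007,"y":0.045,"z":0,"rx":0,"ry":0,"rz":0},{"x":-0.007,"y":0.045,"z":0,"rx":0,"ry":0,"rz":0}]' 0 60;python3 -m jog '[{"x":-0.007,"y":0.045,"z":0,"rx":0,"ry":0,"rz":0},{"x":-0.007,"y":0.045,"z":0,"rx":0,"ry":0,"rz":0},{"x":-0.007,"y":0.045,"z":0,"rx":0,"ry":0,"rz":0},{"x":-0.007,"y":0.045,"z":0,"rx":0,"ry":0,"rz":0},{"x":-0.004,"y":0.039,"z":0,"rx":0,"ry":0,"rz":0}]';python3 -m jog '[{"x":0,"y":0,"z":0.01,"rx":0,"ry":0,"rz":8.2},{"x":0,"y":0,"z":0.01,"rx":0,"ry":0,"rz":8.2},{"x":0,"y":0,"z":0.01,"rx":0,"ry":0,"rz":8.1},{"x":0,"y":0,"z":0.01,"rx":0,"ry":0,"rz":0},{"x":0,"y":0,"z":0,"rx":0,"ry":0,"rz":0}]'
python3 b.py w3.png clip:0.043 clip_grip:0.085; python3 -c "
import cv2
im=cv2.imread('pics/w3.png');print(im.shape);cv2.imwrite('pics/w3c.png',cv2.resize(im[100:380,140:500],(771,600),interpolation=cv2.INTER_CUBIC))"
```

```text
time: 10.8
tool_pos: [0.4881, 0.0023, 0.1947]
ee_rot: [3.141, -0.003, 0.073]
wrist_force: [-0.1, -0.8, -0.0]
finger_gap: 0.0429
gripper_force: 0.0
time: 11.3
tool_pos: [0.4697, -0.2204, 0.1933]
ee_rot: [3.141, -0.0, 0.068]
wrist_force: [-0.5, 0.2, 0.2]
finger_gap: 0.0425
gripper_force: 0.0
time: 11.8
tool_pos: [0.4693, -0.2176, 0.1519]
ee_rot: [-3.141, 0.003, -0.356]
wrist_force: [-0.0, -0.5, -0.1]
finger_gap: 0.0426
gripper_force: 0.0
[ 0.46934297 -0.21755287  0.15186348] [-3.14098550e+00  2.56035558e-03 -3.55560468e-01] 11.8
clip [311. 164.] 0.81 [ 0.4914 -0.2181  0.043 ]
clip [298. 135.  21.  60.] 0.86 
clip_grip [305. 177.] 0.81 [ 0.494  -0.2158  0.085 ]
clip_grip [293. 131.  25.  70.] 0.93 
(400, 640, 3)
```

View pics/w3c.png

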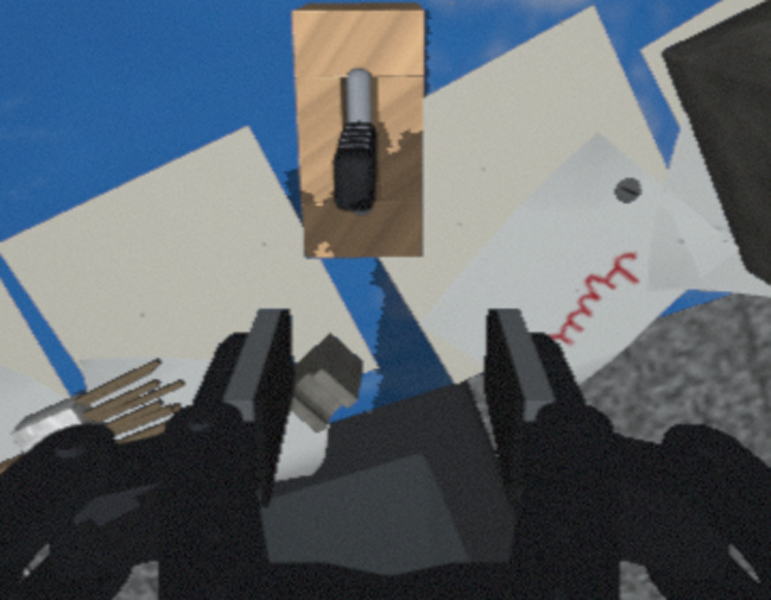

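The crop shows the clip's axis in line with the tool x axis, grip top near crop (355,185) and bar end at (358,70); the spacer and brush lie well clear.

```bash
python3 - <<'E'
from h import *
s={'tool_pos':[.46934,-.21755,.15186],'ee_rot':[-3.141,.00256,-.35556]}
f=lambda p,z:atz('wrist',s,(140+p[0]*360/771,100+p[1]*280/600),z)
c=np.array([f(p,.05) for p in [(292,12),(424,12),(424,257),(305,257)]]);print(np.round(c,4).tolist(),c.mean(0))
C=c.mean(0);v=(c[0]+c[1]-c[2]-c[3])/2;print(np.linalg.norm(v),np.arctan2(v[1],v[0]))
Rt=R.from_euler('xyz',s['ee_rot']).as_matrix()
for n,p,z in [('griptop',(355,182),.102),('barend',(358,71),.056),('barend grip side',(358,122),.058)]:
    w=f(p,z);print(n,np.round(w,4),'tool',np.round(Rt.T@(w-s['tool_pos']),4))
print('stand tool',np.round(Rt.T@(C-s['tool_pos']),4))
E
```

```text
[[0.5414, -0.2109, 0.05], [0.5261, -0.252, 0.05], [0.4431, -0.2226, 0.05], [0.4586, -0.1812, 0.05]] [ 0.4923115  -0.21667801  0.05      ]
0.08805339411391791 -0.3423550086322675
griptop [ 0.4931 -0.217   0.102 ] tool [ 0.0222 -0.0088  0.0498]
barend [ 0.5163 -0.2249  0.056 ] tool [ 0.0469 -0.0094  0.0957]
barend grip side [ 0.5006 -0.219   0.058 ] tool [ 0.0301 -0.0095  0.0938]
stand tool [ 0.0215 -0.0088  0.1018]
```

```bash
python3 -m jog '[{"x":0.0215,"y":-0.0088,"z":0,"rx":0,"ry":0,"rz":-0.5},{"x":0,"y":0,"z":0.03,"rx":0,"ry":0,"rz":0},{"x":0,"y":0,"z":0.03,"rx":0,"ry":0,"rz":0},{"x":0,"y":0,"z":0.02,"rx":0,"ry":0,"rz":0},{"x":0,"y":0,"z":0.006,"rx":0,"ry":0,"rz":0}]';python3 -m jog '[{"x":0,"y":0,"z":0,"rx":0,"ry":0,"rz":0},{"x":0,"y":0,"z":0,"rx":0,"ry":0,"rz":0}]';python3 -m jog '[{"x":0,"y":0,"z":0,"rx":0,"ry":0,"rz":0},{"x":0,"y":0,"z":0,"rx":0,"ry":0,"rz":0},{"x":0,"y":0,"z":0,"rx":0,"ry":0,"rz":0},{"x":0,"y":0,"z":0,"rx":0,"ry":0,"rz":0},{"x":0,"y":0,"z":0,"rx":0,"ry":0,"rz":0}]' 1 50; python3 -m jog '[{"x":0,"y":0,"z":0,"rx":0,"ry":0,"rz":0},{"x":0,"y":0,"z":0,"rx":0,"ry":0,"rz":0}]'
```

```text
time: 12.55
tool_pos: [0.4923, -0.2166, 0.0655]
ee_rot: [-3.141, 0.003, -0.349]
wrist_force: [-0.3, 0.6, 0.5]
finger_gap: 0.0428
gripper_force: 0.0
time: 12.75
tool_pos: [0.4943, -0.2179, 0.0684]
ee_rot: [3.141, -0.002, -0.35]
wrist_force: [0.1, -0.1, 0.9]
finger_gap: 0.0428
gripper_force: 0.0
time: 13.25
tool_pos: [0.4941, -0.2178, 0.0681]
ee_rot: [3.141, -0.002, -0.35]
wrist_force: [-0.2, 0.7, 5.9]
finger_gap: 0.0115
gripper_force: 52.3
time: 13.45
tool_pos: [0.4941, -0.2178, 0.0681]
ee_rot: [3.141, -0.002, -0.35]
wrist_force: [-0.5, 0.9, 7.1]
finger_gap: 0.0109
gripper_force: 52.3
```

```bash
python3 -m jog '[{"x":0,"y":0,"z":-0.01,"rx":0,"ry":0,"rz":0},{"x":0,"y":0,"z":-0.02,"rx":0,"ry":0,"rz":0},{"x":0,"y":0,"z":-0.03,"rx":0,"ry":0,"rz":0},{"x":0,"y":0,"z":-0.04,"rx":0,"ry":0,"rz":0},{"x":0,"y":0,"z":-0.03,"rx":0,"ry":0,"rz":0}]';python3 -m jog '[{"x":0,"y":0,"z":0,"rx":0,"ry":0,"rz":-8.0},{"x":0,"y":0,"z":0,"rx":0,"ry":0,"rz":-8},{"x":0,"y":0,"z":0,"rx":0,"ry":0,"rz":-8.1},{"x":-0.002,"y":-0.03,"z":0,"rx":0,"ry":0,"rz":0},{"x":-0.002,"y":-0.04,"z":0,"rx":0,"ry":0,"rz":0}]';python3 -m jog '[{"x":-0.002,"y":-0.04,"z":0,"rx":0,"ry":0,"rz":0},{"x":-0.002,"y":-0.04,"z":0,"rx":0,"ry":0,"rz":0},{"x":-0.002,"y":-0.04,"z":0,"rx":0,"ry":0,"rz":0},{"x":-0.002,"y":-0.04,"z":0,"rx":0,"ry":0,"rz":0},{"x":-0.002,"y":-0.04,"z":0,"rx":0,"ry":0,"rz":0}]';python3 -m jog '[{"x":-0.002,"y":-0.03,"z":0,"rx":0,"ry":0,"rz":0},{"x":0,"y":-0.02,"z":0,"rx":0,"ry":0,"rz":0},{"x":0,"y":0,"z":0,"rx":0,"ry":0,"rz":0},{"x":0,"y":0,"z":0,"rx":0,"ry":0,"rz":0},{"x":0,"y":0,"z":0,"rx":0,"ry":0,"rz":0}]'
python3 b.py w4.png groove:0.069 hasp:0.069; python3 -c "
import cv2
im=cv2.imread('pics/w4.png');cv2.imwrite('pics/w4c.png',cv2.resize(im[60:340,140:500],(771,600),interpolation=cv2.INTER_CUBIC))"
```

```text
time: 13.95
tool_pos: [0.4935, -0.2175, 0.1997]
ee_rot: [3.141, -0.001, -0.35]
wrist_force: [0.8, 0.3, -1.4]
finger_gap: 0.0113
gripper_force: 51.5
time: 14.45
tool_pos: [0.4844, -0.1484, 0.1974]
ee_rot: [3.141, -0.0, 0.068]
wrist_force: [0.2, 0.8, -0.7]
finger_gap: 0.0113
gripper_force: 51.4
time: 14.95
tool_pos: [0.4597, 0.0523, 0.1977]
ee_rot: [3.142, 0.0, 0.071]
wrist_force: [0.7, 0.7, -0.4]
finger_gap: 0.0111
gripper_force: 51.4
time: 15.45
tool_pos: [0.4549, 0.0999, 0.1974]
ee_rot: [3.141, 0.0, 0.07]
wrist_force: [0.0, -0.1, -1.0]
finger_gap: 0.0111
gripper_force: 51.4
[0.45490108 0.09985511 0.19736754] [3.14117645e+00 1.30447128e-04 6.99577658e-02] 15.45
groove [205.   0. 156. 157.] 0.57 
hasp [287. 140.] 0.9 [0.4895 0.1295 0.069 ]
hasp [402. 231.] 0.55 [0.4157 0.0248 0.069 ]
hasp [205.   2. 157. 155.] 0.82
```

View pics/w4c.png

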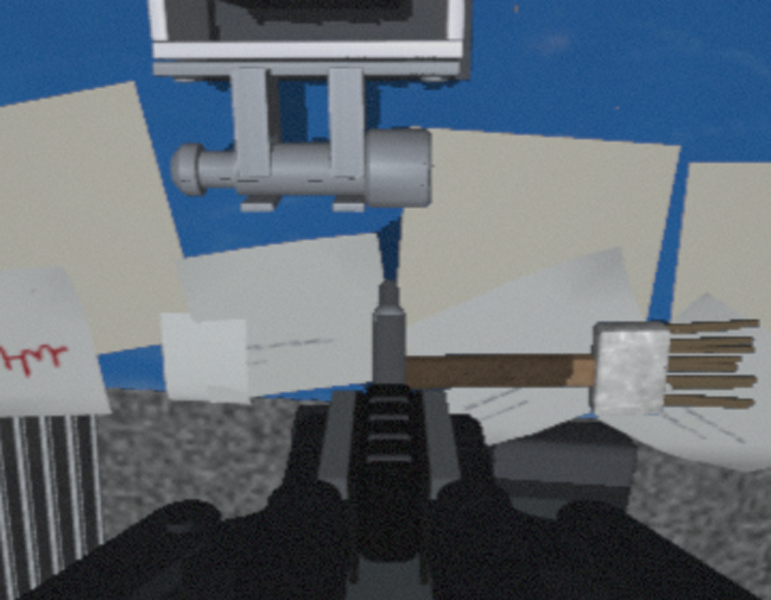

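The picture shows the pin home (the knob touches the lug), the groove centred near crop (218,169), and the clip held upright with its bar end at crop (390,308).

```bash
python3 - <<'E'
from h import *
s={'tool_pos':[.4549,.09986,.19737],'ee_rot':[3.14118,.00013,.06996]}
f=lambda p,z:atz('wrist',s,(140+p[0]*360/771,60+p[1]*280/600),z)
Rt=R.from_euler('xyz',s['ee_rot']).as_matrix()
for n,p,z in [('groove',(218,169),.069),('knobface',(432,167),.069),('rimL',(153,43),.07),('rimR',(466,43),.07),('bar',(390,308),.1873),('bar low',(390,308),.1793),('leg',(390,282),.16)]:
    w=f(p,z);print(n,np.round(w,4),'tool',np.round(Rt.T@(w-s['tool_pos']),4))
E
```

```text
groove [0.4878 0.1664 0.069 ] tool [ 0.0375 -0.0641  0.1283]
knobface [0.4942 0.0853 0.069 ] tool [0.0382 0.0172 0.1284]
rimL [0.5316 0.1891 0.07  ] tool [ 0.0828 -0.0837  0.1273]
rimR [0.5394 0.0771 0.07  ] tool [0.0827 0.0285 0.1274]
bar [0.4793 0.1008 0.1873] tool [0.0244 0.0008 0.0101]
bar low [0.4763 0.1005 0.1793] tool [0.0214 0.0008 0.0181]
leg [0.4767 0.1005 0.16  ] tool [0.0218 0.0009 0.0374]
```

```bash
python3 -m jog '[{"x":0.0193,"y":-0.032,"z":0,"rx":0,"ry":0,"rz":0},{"x":0.0193,"y":-0.032,"z":0,"rx":0,"ry":0,"rz":0},{"x":0,"y":0,"z":0.02,"rx":0,"ry":0,"rz":0},{"x":0,"y":0,"z":0.02,"rx":0,"ry":0,"rz":0},{"x":0,"y":0,"z":0.01,"rx":0,"ry":0,"rz":0}]';python3 -m jog '[{"x":0,"y":0,"z":0.01,"rx":0,"ry":0,"rz":0},{"x":0,"y":0,"z":0.005,"rx":0,"ry":0,"rz":0},{"x":0,"y":0,"z":0.005,"rx":0,"ry":0,"rz":0},{"x":0,"y":0,"z":0,"rx":0,"ry":0,"rz":0},{"x":0,"y":0,"z":0,"rx":0,"ry":0,"rz":0}]'
```

```text
time: 16.2
tool_pos: [0.4903, 0.1375, 0.146]
ee_rot: [-3.117, 0.003, 0.114]
wrist_force: [-0.7, -0.1, -1.2]
finger_gap: 0.0114
gripper_force: 51.5
time: 16.7
tool_pos: [0.4914, 0.1382, 0.1281]
ee_rot: [-3.116, -0.0, 0.114]
wrist_force: [-0.1, 0.1, -0.5]
finger_gap: 0.0114
gripper_force: 51.5
```

The pose was not reached and the tool tilted, so I check the joints.

```bash
python3 -c "
from h import *
s=robot.state();print(np.round(s['q'],3),s['tool_pos'],s['ee_rot'],s['wrist_force'])"
```

```text
[ 0.114  0.349 -0.449  0.773  0.025  3.142] [0.49140885 0.13815445 0.12805984] [-3.11649163e+00 -3.64038663e-04  1.14314177e-01] [-0.0842874   0.08410694 -0.50186335]
```

Joint 6 is at its limit. I raise and turn the tool half round, since the clip fits either way.

```bash
python3 -m jog '[{"x":0,"y":0,"z":-0.03,"rx":0,"ry":0,"rz":0},{"x":0,"y":0,"z":-0.04,"rx":0,"ry":0,"rz":0},{"x":0,"y":0,"z":-0.02,"rx":0,"ry":0,"rz":0},{"x":0,"y":0,"z":0,"rx":0,"ry":0,"rz":-8.45},{"x":0,"y":0,"z":0,"rx":0,"ry":0,"rz":-8.45}]'
python3 -m jog '[{"x":0,"y":0,"z":0,"rx":0,"ry":0,"rz":-8.45},{"x":0,"y":0,"z":0,"rx":0,"ry":0,"rz":-8.45},{"x":0,"y":0,"z":0,"rx":0,"ry":0,"rz":-8.45},{"x":0,"y":0,"z":0,"rx":0,"ry":0,"rz":-8.45},{"x":0,"y":0,"z":0,"rx":0,"ry":0,"rz":-8.45}]'
python3 -m jog '[{"x":0,"y":0,"z":0,"rx":0,"ry":0,"rz":-8.45},{"x":0,"y":0,"z":0,"rx":0,"ry":0,"rz":-8.45},{"x":0,"y":0,"z":0,"rx":0,"ry":0,"rz":-8.45},{"x":0,"y":0,"z":0,"rx":0,"ry":0,"rz":-8.45},{"x":0,"y":0,"z":0,"rx":0,"ry":0,"rz":-8.45}]'
python3 -m jog '[{"x":0,"y":0,"z":0,"rx":0,"ry":0,"rz":-8.45},{"x":0,"y":0,"z":0,"rx":0,"ry":0,"rz":-8.45},{"x":0,"y":0,"z":0,"rx":0,"ry":0,"rz":-8.45},{"x":0,"y":0,"z":0,"rx":0,"ry":0,"rz":-8.45},{"x":0,"y":0,"z":0,"rx":0,"ry":0,"rz":-8.45}]'
python3 -m jog '[{"x":0,"y":0,"z":0,"rx":0,"ry":0,"rz":-8.45},{"x":0,"y":0,"z":0,"rx":0,"ry":0,"rz":-8.45},{"x":0,"y":0,"z":0,"rx":0,"ry":0,"rz":-8.45},{"x":0,"y":0,"z":0,"rx":0,"ry":0,"rz":-8.45},{"x":0,"y":0,"z":0,"rx":0,"ry":0,"rz":0}]'
cat > corr.py <<'E'
from h import *
import sys
s=robot.state();yaw=float(sys.argv[1]);tgt=np.array(sys.argv[2:5],float)
Rt=R.from_euler('xyz',s['ee_rot']);G=R.from_euler('xyz',[np.pi,0,yaw])
print('q',np.round(s['q'],3),'turn',np.round((Rt.inv()*G).as_rotvec(degrees=True),2),'shift in corrected frame',np.round(G.inv().apply(tgt-s['tool_pos']),4))
E
python3 corr.py 3.2116 .489 .165 .2
```

```text
time: 17.2
tool_pos: [0.4924, 0.136, 0.2195]
ee_rot: [-3.119, -0.011, 0.415]
wrist_force: [-0.3, 0.4, -1.2]
finger_gap: 0.0114
gripper_force: 51.4
time: 17.7
tool_pos: [0.4917, 0.1359, 0.2183]
ee_rot: [-3.13, -0.022, 1.153]
wrist_force: [-0.4, 0.8, -1.4]
finger_gap: 0.0115
gripper_force: 51.4
time: 18.2
tool_pos: [0.4917, 0.1359, 0.2183]
ee_rot: [3.136, -0.024, 1.89]
wrist_force: [0.4, -0.2, -0.4]
finger_gap: 0.0113
gripper_force: 51.4
time: 18.7
tool_pos: [0.4917, 0.1359, 0.2183]
ee_rot: [3.121, -0.014, 2.628]
wrist_force: [-0.1, -0.9, -1.0]
finger_gap: 0.0112
gripper_force: 51.4
time: 19.2
tool_pos: [0.4917, 0.1359, 0.2182]
ee_rot: [3.116, -0.0, -3.072]
wrist_force: [-0.0, -0.4, -1.1]
finger_gap: 0.011
gripper_force: 51.4
q [ 0.11   0.26  -0.32   0.99   0.025  0.04 ] turn [ 1.44 -0.02 -0.02] shift in corrected frame [0.0006 0.0292 0.0182]
```

```bash
python3 -m jog '[{"x":0,"y":0,"z":0,"rx":1.44,"ry":0,"rz":0},{"x":0.0029,"y":0.0284,"z":0,"rx":0,"ry":0,"rz":0},{"x":0,"y":0,"z":0.03,"rx":0,"ry":0,"rz":0},{"x":0,"y":0,"z":0,"rx":0,"ry":0,"rz":0},{"x":0,"y":0,"z":0,"rx":0,"ry":0,"rz":0}]'; python3 corr.py 3.2116 .4866 .1643 .13
python3 - <<'E'
from h import *
s=shot('wrist','w5.png')
im=cv2.imread('pics/w5.png');cv2.imwrite('pics/w5c.png',cv2.resize(im[60:400,120:520],(706,600),interpolation=cv2.INTER_CUBIC))
print(s['tool_pos'],s['ee_rot'])
E
```

```text
time: 19.7
tool_pos: [0.4859, 0.164, 0.1876]
ee_rot: [-3.141, -0.003, -3.073]
wrist_force: [0.8, 0.4, 0.4]
finger_gap: 0.0114
gripper_force: 51.4
q [ 0.182  0.295 -0.354  0.924 -0.     0.113] turn [-0.05 -0.17 -0.07] shift in corrected frame [-0.0007  0.0003  0.0576]
[0.48591692 0.16396514 0.18763542] [-3.14076753e+00 -2.95306559e-03 -3.07282714e+00]
```

View pics/w5c.png

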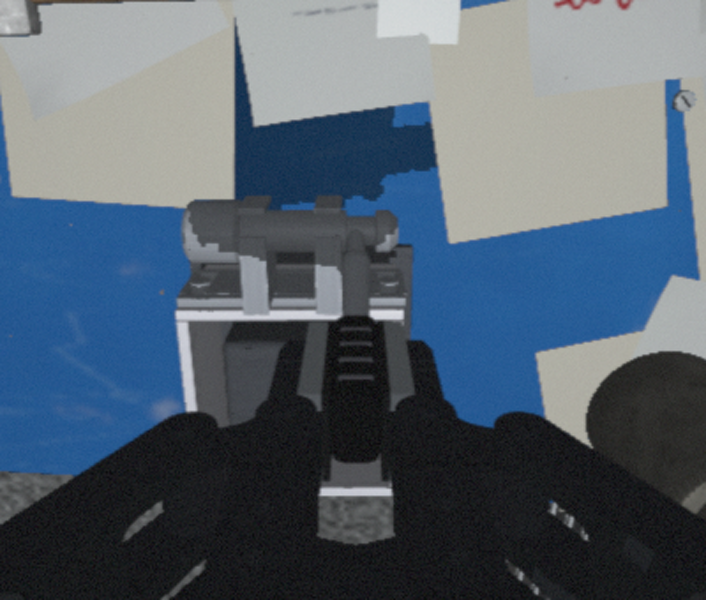

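The picture shows the groove at about crop (359,231), right below and beyond the clip's leg (column 357).

```bash
python3 - <<'E'
from h import *
s={'tool_pos':[.4859,.164,.1876],'ee_rot':[-3.1408,-.003,-3.0728]}
f=lambda p,z:atz('wrist',s,(120+p[0]*400/706,60+p[1]*340/600),z)
Rt=R.from_euler('xyz',s['ee_rot']).as_matrix()
for n,p,z in [('groove',(359,231),.069),('knobface',(186,231),.069),('tip',(399,232),.069),('leg',(356,240),.16),('axis',(270,230),.069)]:
    w=f(p,z);print(n,np.round(w,4),'tool',np.round(Rt.T@(w-s['tool_pos']),4))
E
```

```text
groove [0.4884 0.1653 0.069 ] tool [-0.003   0.0012  0.1186]
knobface [0.494  0.0846 0.069 ] tool [-0.0029 -0.0796  0.1187]
tip [0.4876 0.184  0.069 ] tool [-0.0035  0.0199  0.1186]
leg [0.4627 0.1622 0.16  ] tool [ 0.0232 -0.0002  0.0277]
axis [0.4908 0.1238 0.069 ] tool [-0.0025 -0.0403  0.1186]
```

```bash
python3 -m jog '[{"x":-0.001,"y":0.0008,"z":0.02,"rx":0,"ry":0,"rz":0},{"x":0,"y":0,"z":0.02,"rx":0,"ry":0,"rz":0},{"x":0,"y":0,"z":0.012,"rx":0,"ry":0,"rz":0},{"x":0,"y":0,"z":0.006,"rx":0,"ry":0,"rz":0},{"x":0,"y":0,"z":0,"rx":0,"ry":0,"rz":0}]';python3 -m jog '[{"x":0,"y":0,"z":0.005,"rx":0,"ry":0,"rz":0},{"x":0,"y":0,"z":0.003,"rx":0,"ry":0,"rz":0},{"x":0,"y":0,"z":0,"rx":0,"ry":0,"rz":0}]';python3 -m jog '[{"x":0,"y":0,"z":0.003,"rx":0,"ry":0,"rz":0},{"x":0,"y":0,"z":0,"rx":0,"ry":0,"rz":0}]'
```

```text
time: 20.25
tool_pos: [0.4873, 0.1647, 0.1295]
ee_rot: [-3.141, -0.002, -3.072]
wrist_force: [-0.6, 0.2, -1.0]
finger_gap: 0.0113
gripper_force: 51.4
time: 20.55
tool_pos: [0.4873, 0.1649, 0.1216]
ee_rot: [-3.141, -0.001, -3.072]
wrist_force: [-0.9, -0.4, -1.0]
finger_gap: 0.0111
gripper_force: 51.4
time: 20.75
tool_pos: [0.4872, 0.1649, 0.1185]
ee_rot: [-3.141, -0.002, -3.072]
wrist_force: [0.2, -1.1, -1.1]
finger_gap: 0.0111
gripper_force: 51.4
```

```bash
for i in 1; do python3 -m jog '[{"x":0,"y":0,"z":0.002,"rx":0,"ry":0,"rz":0},{"x":0,"y":0,"z":0,"rx":0,"ry":0,"rz":0}]';python3 -m jog '[{"x":0,"y":0,"z":0.002,"rx":0,"ry":0,"rz":0},{"x":0,"y":0,"z":0,"rx":0,"ry":0,"rz":0}]';python3 -m jog '[{"x":0,"y":0,"z":0.002,"rx":0,"ry":0,"rz":0},{"x":0,"y":0,"z":0,"rx":0,"ry":0,"rz":0}]'; done | grep -E "pos|wrist"
```

```text
tool_pos: [0.4872, 0.1649, 0.1164]
wrist_force: [-0.5, 0.1, -1.3]
tool_pos: [0.4872, 0.1649, 0.1144]
wrist_force: [0.2, 1.0, -0.4]
tool_pos: [0.487, 0.1648, 0.1123]
wrist_force: [0.1, -0.6, -0.4]
```

```bash
for i in 1; do python3 -m jog '[{"x":0,"y":0,"z":0.002,"rx":0,"ry":0,"rz":0},{"x":0,"y":0,"z":0,"rx":0,"ry":0,"rz":0}]';python3 -m jog '[{"x":0,"y":0,"z":0.001,"rx":0,"ry":0,"rz":0},{"x":0,"y":0,"z":0,"rx":0,"ry":0,"rz":0}]';python3 -m jog '[{"x":0,"y":0,"z":0.001,"rx":0,"ry":0,"rz":0},{"x":0,"y":0,"z":0,"rx":0,"ry":0,"rz":0}]'; done | grep -E "pos|wrist"
```

```text
tool_pos: [0.4872, 0.1649, 0.1107]
wrist_force: [-1.6, -0.3, 1.4]
tool_pos: [0.4874, 0.1649, 0.1099]
wrist_force: [-1.4, 0.3, 4.2]
tool_pos: [0.4874, 0.1649, 0.1088]
wrist_force: [-2.6, -0.0, 3.3]
```

```bash
for i in 1; do python3 -m jog '[{"x":0.0005,"y":0,"z":0.001,"rx":0,"ry":0,"rz":0},{"x":0,"y":0,"z":0,"rx":0,"ry":0,"rz":0}]';python3 -m jog '[{"x":0,"y":0,"z":0.001,"rx":0,"ry":0,"rz":0},{"x":0,"y":0,"z":0,"rx":0,"ry":0,"rz":0}]';python3 -m jog '[{"x":0,"y":0,"z":0.001,"rx":0,"ry":0,"rz":0},{"x":0,"y":0,"z":0,"rx":0,"ry":0,"rz":0}]'; done | grep -E "pos|wrist"
```

```text
tool_pos: [0.4871, 0.1649, 0.1078]
wrist_force: [-0.1, 0.0, 2.9]
tool_pos: [0.487, 0.1649, 0.1065]
wrist_force: [0.1, 0.2, 0.5]
tool_pos: [0.4868, 0.1648, 0.1053]
wrist_force: [0.5, -0.5, -0.2]
```

```bash
for i in 1; do python3 -m jog '[{"x":0,"y":0,"z":0.001,"rx":0,"ry":0,"rz":0},{"x":0,"y":0,"z":0,"rx":0,"ry":0,"rz":0}]';python3 -m jog '[{"x":0,"y":0,"z":0.001,"rx":0,"ry":0,"rz":0},{"x":0,"y":0,"z":0,"rx":0,"ry":0,"rz":0}]';python3 -m jog '[{"x":0,"y":0,"z":0.001,"rx":0,"ry":0,"rz":0},{"x":0,"y":0,"z":0,"rx":0,"ry":0,"rz":0}]'; done | grep -E "pos|wrist"
```

```text
tool_pos: [0.4867, 0.1648, 0.1043]
wrist_force: [-0.0, -0.7, -1.1]
tool_pos: [0.4867, 0.1648, 0.1033]
wrist_force: [0.6, -0.2, -2.0]
tool_pos: [0.4867, 0.1648, 0.1023]
wrist_force: [1.7, -0.3, -2.3]
```

```bash
for i in 1; do python3 -m jog '[{"x":0,"y":0,"z":0.001,"rx":0,"ry":0,"rz":0},{"x":0,"y":0,"z":0,"rx":0,"ry":0,"rz":0}]';python3 -m jog '[{"x":0,"y":0,"z":0.001,"rx":0,"ry":0,"rz":0},{"x":0,"y":0,"z":0,"rx":0,"ry":0,"rz":0}]';python3 -m jog '[{"x":0,"y":0,"z":0.001,"rx":0,"ry":0,"rz":0},{"x":0,"y":0,"z":0,"rx":0,"ry":0,"rz":0}]'; done | grep -E "pos|wrist"; python3 - <<'E'
from h import *
s=shot('wrist','w6.png');im=cv2.imread('pics/w6.png')
s2=shot('scene','s6.png');im2=cv2.imread('pics/s6.png')
cv2.imwrite('pics/w6c.png',np.vstack([cv2.resize(im[130:330,200:440],(420,350),interpolation=cv2.INTER_CUBIC),cv2.resize(im2[130:230,160:328],(420,250),interpolation=cv2.INTER_CUBIC)]))
E
```

```text
tool_pos: [0.4866, 0.1648, 0.1013]
wrist_force: [2.1, -0.1, -3.5]
tool_pos: [0.4866, 0.1648, 0.1002]
wrist_force: [1.0, 0.9, -5.9]
tool_pos: [0.4866, 0.1648, 0.0993]
wrist_force: [0.5, 0.2, -6.1]
```

View pics/w6c.png

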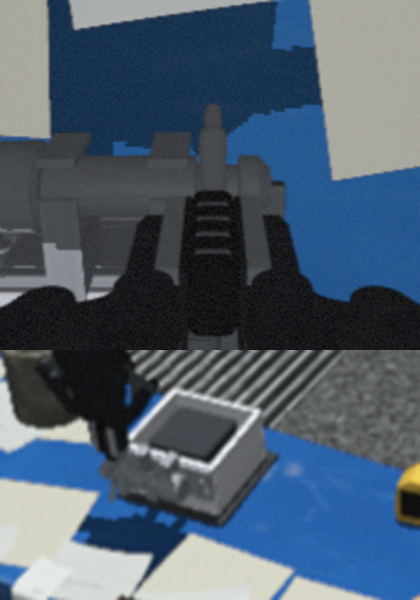

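The clip straddles the groove between lug and head. The negative force means the throat is past centre and pulling down, so I continue to bar contact.

```bash
for i in 1; do python3 -m jog '[{"x":0,"y":0,"z":0.001,"rx":0,"ry":0,"rz":0},{"x":0,"y":0,"z":0,"rx":0,"ry":0,"rz":0}]';python3 -m jog '[{"x":0,"y":0,"z":0.001,"rx":0,"ry":0,"rz":0},{"x":0,"y":0,"z":0,"rx":0,"ry":0,"rz":0}]';python3 -m jog '[{"x":0,"y":0,"z":0.001,"rx":0,"ry":0,"rz":0},{"x":0,"y":0,"z":0,"rx":0,"ry":0,"rz":0}]'; done | grep -E "pos|wrist|grip"
```

```text
tool_pos: [0.4866, 0.1648, 0.0984]
wrist_force: [0.8, -0.2, -5.8]
gripper_force: 50.8
tool_pos: [0.4867, 0.1648, 0.0975]
wrist_force: [0.8, -0.1, -5.4]
gripper_force: 50.9
tool_pos: [0.4868, 0.1649, 0.0967]
wrist_force: [-0.4, -0.5, -1.7]
gripper_force: 51.1
```

```bash
for i in 1; do python3 -m jog '[{"x":0,"y":0,"z":0.001,"rx":0,"ry":0,"rz":0},{"x":0,"y":0,"z":0,"rx":0,"ry":0,"rz":0}]';python3 -m jog '[{"x":0,"y":0,"z":0.001,"rx":0,"ry":0,"rz":0},{"x":0,"y":0,"z":0,"rx":0,"ry":0,"rz":0}]'; done | grep -E "pos|wrist|grip"
```

```text
tool_pos: [0.487, 0.1649, 0.0958]
wrist_force: [0.5, -0.1, -0.6]
gripper_force: 51.2
tool_pos: [0.4869, 0.1648, 0.0946]
wrist_force: [0.3, 0.1, -0.6]
gripper_force: 51.2
```

```bash
for i in 1; do python3 -m jog '[{"x":0,"y":0,"z":0.001,"rx":0,"ry":0,"rz":0},{"x":0,"y":0,"z":0,"rx":0,"ry":0,"rz":0}]';python3 -m jog '[{"x":0,"y":0,"z":0.001,"rx":0,"ry":0,"rz":0},{"x":0,"y":0,"z":0,"rx":0,"ry":0,"rz":0}]'; done | grep -E "pos|wrist|grip"
```

```text
tool_pos: [0.487, 0.1649, 0.094]
wrist_force: [-1.0, -0.7, 3.6]
gripper_force: 52.2
tool_pos: [0.4871, 0.1649, 0.0937]
wrist_force: [-2.8, -0.6, 10.3]
gripper_force: 53.3
```

Bar contact came where predicted. I press to about 15 N and hold.

```bash
python3 -m jog '[{"x":0.0003,"y":0,"z":0.0007,"rx":0,"ry":0,"rz":0},{"x":0,"y":0,"z":0,"rx":0,"ry":0,"rz":0},{"x":0,"y":0,"z":0,"rx":0,"ry":0,"rz":0},{"x":0,"y":0,"z":0,"rx":0,"ry":0,"rz":0}]'; python3 -m jog '[{"x":0,"y":0,"z":0,"rx":0,"ry":0,"rz":0},{"x":0,"y":0,"z":0,"rx":0,"ry":0,"rz":0},{"x":0,"y":0,"z":0,"rx":0,"ry":0,"rz":0},{"x":0,"y":0,"z":0,"rx":0,"ry":0,"rz":0},{"x":0,"y":0,"z":0,"rx":0,"ry":0,"rz":0}]'
```

```text
time: 25.65
tool_pos: [0.4871, 0.1649, 0.0936]
ee_rot: [-3.142, 0.001, -3.072]
wrist_force: [-3.2, -1.4, 15.4]
finger_gap: 0.0113
gripper_force: 53.8
time: 26.15
tool_pos: [0.4872, 0.1649, 0.0936]
ee_rot: [3.142, 0.001, -3.072]
wrist_force: [-4.4, -0.6, 13.9]
finger_gap: 0.011
gripper_force: 53.8
```

```bash
python3 -m jog '[{"x":0,"y":0,"z":-0.0015,"rx":0,"ry":0,"rz":0},{"x":0,"y":0,"z":0,"rx":0,"ry":0,"rz":0}]'; python3 -m jog '[{"x":0,"y":0,"z":0,"rx":0,"ry":0,"rz":0},{"x":0,"y":0,"z":0,"rx":0,"ry":0,"rz":0},{"x":0,"y":0,"z":0,"rx":0,"ry":0,"rz":0},{"x":0,"y":0,"z":0,"rx":0,"ry":0,"rz":0},{"x":0,"y":0,"z":0,"rx":0,"ry":0,"rz":0}]' 0; python3 -m jog '[{"x":0,"y":0,"z":-0.01,"rx":0,"ry":0,"rz":0},{"x":0,"y":0,"z":-0.02,"rx":0,"ry":0,"rz":0},{"x":0,"y":0,"z":-0.03,"rx":0,"ry":0,"rz":0},{"x":0,"y":0,"z":-0.03,"rx":0,"ry":0,"rz":0},{"x":0,"y":0,"z":-0.02,"rx":0,"ry":0,"rz":0}]';python3 -m jog '[{"x":0.03,"y":0,"z":0,"rx":0,"ry":0,"rz":0},{"x":0.03,"y":0,"z":0,"rx":0,"ry":0,"rz":0},{"x":0,"y":0,"z":0,"rx":0,"ry":0,"rz":0},{"x":0,"y":0,"z":0,"rx":0,"ry":0,"rz":0}]'
python3 - <<'E'
from h import *
s=shot('wrist','w7.png');im=cv2.imread('pics/w7.png')
for l in ('clip','clip_grip','clip_bulge'):
    for k in mark_of('wrist',l)[:2]: print(l,np.round(k['at']),round(k['confidence'],2),np.round(atz('wrist',s,k['at'],{'clip':.069,'clip_grip':.111,'clip_bulge':.059}[l]),4))
s2=shot('scene','s7.png');im2=cv2.imread('pics/s7.png')
cv2.imwrite('pics/w7c.png',np.vstack([cv2.resize(im[130:360,180:460],(420,345),interpolation=cv2.INTER_CUBIC),cv2.resize(im2[130:230,160:328],(420,250),interpolation=cv2.INTER_CUBIC)]))
E
```

```text
time: 26.35
tool_pos: [0.487, 0.1649, 0.094]
ee_rot: [3.142, -0.0, -3.072]
wrist_force: [-1.1, 0.8, 5.2]
finger_gap: 0.0113
gripper_force: 52.1
time: 26.85
tool_pos: [0.4864, 0.1648, 0.0933]
ee_rot: [-3.141, -0.002, -3.072]
wrist_force: [-0.5, -1.2, 0.6]
finger_gap: 0.0428
gripper_force: 0.0
time: 27.35
tool_pos: [0.4875, 0.165, 0.2063]
ee_rot: [3.141, 0.001, -3.072]
wrist_force: [1.2, -0.4, 0.3]
finger_gap: 0.0429
gripper_force: 0.0
time: 27.75
tool_pos: [0.427, 0.1608, 0.2045]
ee_rot: [3.142, 0.0, -3.071]
wrist_force: [0.5, -0.2, 0.0]
finger_gap: 0.0429
gripper_force: 0.0
clip [325. 249.] 0.77 [0.4915 0.1679 0.069 ]
clip_grip [318. 268.] 0.8 [0.4875 0.1617 0.111 ]
clip_bulge [321. 240.] 0.73 [0.4879 0.1646 0.059 ]
```

View pics/w7c.png

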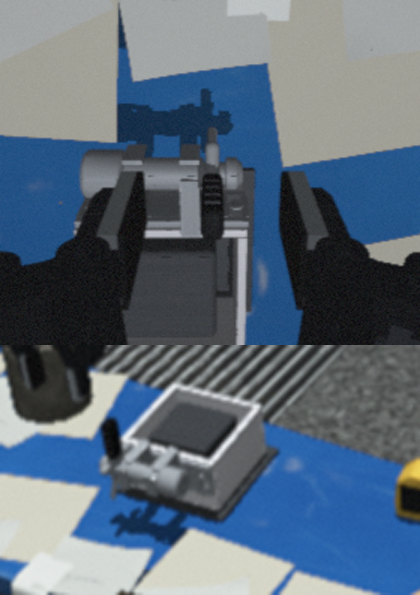

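The clip stands upright on the groove between lug and head, the pin is home, and the gripper is clear, so I hand in.

```bash
python3 -c "
from cell import workorder
print(workorder.job_done())"
```

```text
the job is handed in; nothing more can be done
None
```

The hasp is locked and the job handed in. The pin is against its stop, and the clip sits on the groove by itself after being held there at about 14–15 N. The 8–16 N snap peak never showed in my readings, so I judged it seated from the force turning to a downward pull, the bar stopping where expected and the last picture.

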